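Morning check of the mackerel room's histamine photometer

ROBOT

A 7-joint arm with a two-finger parallel gripper is mounted at the origin on the work surface. World frame = base frame: x ahead of the robot, y to its left, z up, the work surface at z = 0. Lengths are in m, angles in rad, forces in N, time in s.
With the tool pointing down it reaches from about 0.425 to 0.925 m from the base axis. Payload 6.8 kg.
Tool frame: the origin (TCP) lies on the centre line of the jaws, within the pads' length; the fingertips stand bot.tip_reach ahead of it and the grasp point (between the pads) lies 3 mm ahead of it (bot.tip_reach is the distance from the TCP to the fingertips, in m); z points along the fingers, y is the line along which they close (so a half turn about z gives the same grasp; the last joint's range is limited). The gripper opens to 85 mm and grips with 20 to 120 N. Pads are 22 mm wide; open, the fingers measure 114 mm over their backs; the gripper's body (76 mm by 85 mm) begins 54 mm behind the grasp point. The pads swing forward as they close: fully open they stand 13 mm farther back than shut.
Start: joints at [-1.305, 0.477, 0.022, 1.555, -0.011, 1.109, -0.083], TCP at [0.246, 0.628, 0.253] pointing down, gripper open.
Joint ranges: [-2.96, 2.96], [-0.34, 2.1], [-1.41, 1.46], [0.24, 2.44], [-1.37, 4.51], [0.17, 1.92], [-2.96, 2.96]. Speed limits (rad/s): [2.39, 2.39, 3.14, 3.14, 3.14, 3.14, 3.14].

INTERFACE

Orientations are given as a unit quaternion [w, x, y, z].
In Python, from station import bot gives the robot as it stands.
- The arm moves only by the tool jog_arm, never from a script. Its argument "deltas" is a list of rows, each a list of 7 numbers: the shift along the world's x, y, z in m, then the turn, a rotation vector about the world's x, y, z in rad, then the opening, from 0 (shut) to 1 (fully open). In form: [[x, y, z, rx, ry, rz, grip], ...]. A call has 1 to 10 rows; each row shifts and turns the commanded pose from where the row before left it; what a row does not reach is not made up. A row lasts 1/10 s, in which the tool goes at most 50 mm and 8.59 degrees, less where a joint would pass 70% of its speed; a pose out of reach is approached as far as the arm can. A call with a gripper value outside its range is refused whole. The fingers move at their own pace and stop on an object; "newtons" is the grip in N (left out, the last holds). Time passes only in rows, so rows that do not move let the fingers close. It gives the time, the measured TCP pose, the force, the opening and the grip force at its end, in the units of the state.
- bot.get_obs(): the state, without advancing time (a new reading comes with each control period).
- bot.read_camera(name): name is "scene" or "side" or "wrist"; returns a dict with "img" (420x560x3 uint8, red, green, blue), "K" (3x3 intrinsics, pixels), "dist_coeffs" ([k1, k2, p1, p2, k3] as OpenCV has them; the pictures are not rectified), "eye" and "attitude" of the camera in the world. Camera axes: x right, y down, z forward; pixel columns grow to the right and rows downward; lengths in m; the calibration is good to about 2 mm. A picture is of the moment at which its call begins. There is no depth.
- bot.hand_in(): hands the job in; it is judged then, once.
The state is a dict: "t": time; "q": joint angles; "joint_vel": joint speeds; "joint_torque": joint torques, N m; "eef_pos": TCP position; "tool_rot": TCP orientation; "contact_force": force on the tool from outside, world axes, zero at the start; "torque": the same for the moment, N m; "gripper_width": opening from 0.0 (shut) to 1.0 (fully open); "grasp_force": force on a finger pad.
Only numpy, scipy, OpenCV 4.12 (cv2) and the standard library are available. Lean on these libraries where they do the work, as an engineer would, in place of code of your own. Each camera call takes 0.05 s, during which the arm holds its last target. There are 200 camera calls.

TASK

Do the morning check on the photometer: stand the green check standard upright and fully down in the carousel's one empty pocket, turned so that the light will shine through its glass windows, and turn the carousel until that pocket clicks home in front of the light window. Then press the green read key right down and let it go. Leave the other two standards and everything else on the bench where they are.

Things in the scene. Friction and masses are not known exactly. Their poses are not given: they have to be found in the camera images.
- standard_green_center (a point): green check standard: loose black block, 25 x 25 x 66 mm, 70 g, on the tray. Point: its centre, 33 mm above its foot. The two faces across its x have green glass windows 11 to 33 mm above the foot; those across y are plain black. A white line on its green top runs from window to window (along x). Either way round is the same. Grip any two faces, by the top 30 mm, to stay above the pocket's walls
- standard_amber_center (a point): a check standard like the green one (25 x 25 x 66 mm) but with amber glass and amber top plate; a bystander on the tray. Point: its centre, 33 mm above its foot
- standard_blue_center (a point): a check standard like the green one (25 x 25 x 66 mm) but with blue glass and blue top plate; a bystander on the tray. Point: its centre, 33 mm above its foot
- tray (a point): shallow blue tray, 270 x 100 mm inside, rim 10 mm high, fixed; the three standards stand on it in a row along its x axis, about 85 mm apart, in any order. Point: the centre of its black floor, 5 mm above the bench
- carousel_axis (a point): fixed in the white photometer: on the carousel's upright axis, at the top of its aluminium disc (200 mm across), 60 mm above the bench. The frame is the instrument's: x away from the robot's side, z up. The light path runs along y, from the housing at -y to the black detector column on the axis (32 mm across, 40 mm above the disc)
- light_window (a point): centre of the round yellow light window, 82 mm above the bench, in the optics housing's wall, which stands 122 mm from the carousel's axis. The housing is 125 mm high; its strip towards the robot is the key panel, 70 mm high. All fixed
- carousel (a joint): turn of the carousel, rad, counter-clockwise from above positive, no end stops; 0 (or a full turn) when the empty pocket is at the light window. Starts at rest at -2.6 to -1.0. Light drag, 0.05 N m: stays put. A click stop each quarter turn: lobes 4.6 deg either side pass a spring roller (about 5 N at a pin); within 3.5 deg it is drawn home; pushing on over the next lobe loses it
- thumb_pin (a point): foot of one of the carousel's four upright orange thumb pins, for pushing it round: each 12 mm across, 45 mm high, standing on the disc 90 mm from the axis, half-way (45 deg) between two pockets, a quarter turn apart. This one is next to the empty pocket, counter-clockwise of it. Turns with the carousel
- pocket (a point): centre of the floor of the carousel's one empty pocket, at the disc's top, 72 mm from the axis (the other three hold fixed white-capped cells, 50 mm high). Black square socket, 30 mm wide, flared mouth. Turns with the carousel; its y is radial, -y outwards. The walls across its x are 24 mm high, the lips across y 12 mm: the light passes over these, so the standard's windows must face along y
- beam_point (a point): fixed in the photometer: where the green standard's centre must end, on the line of the light path seen from above, 72 mm from the axis, 93 mm above the bench (33 mm above the disc). Its y axis is along the light path
- read_key (a joint): travel of the read key in m: 0 up, 0.005 fully down; sprung, 4 N holds it fully down; comes up when let go
- read_key_top (a point): centre of the top of the round green read key (24 mm across) on the key panel, about 92 mm above the bench; it is pressed straight down. The flat grey keys beside it do nothing
- sample_jar: white jar with a red lid, 68 mm across, 75 mm high; bystander. Origin under its centre
- marker: white and blue marker pen, 140 mm long, 17 mm thick, lying beyond the tray; bystander. Origin under its middle, x along it
There are look-alikes about, which are no part of the job. What is shaped like the part that bears standard_green_center but pink or red is not meant.

How it is judged:
On the way, in this order (a step that is already met when the one before it is completed fails the run):
1. the green standard stands fully down in the pocket, windows on the light path, with the carousel home in the click stop at the light window (horizontal distance between standard_green_center and beam_point below 0.006 m and horizontal distance between pocket and beam_point below 0.004 m and angle between the x axis of standard_green_center and the y axis of beam_point, either way round below 0.25 rad and z of standard_green_center in the frame of beam_point between -0.005 and 0.005 m and angle between standard_green_center's own z axis and vertical below 0.1 rad), for 0.2 s.
2. the read key is pressed right down with the standard in the light path (all of step 1 and value of joint read_key above 0.0042 m), for 0.05 s.
At the end, for the whole second after the job is handed in: Green standard upright (0.1 rad), centre within 6 mm of the light-path point level, 5 mm in height, window axis within 0.25 rad of the light path; pocket centre within 4 mm of that point (clicked home), carousel at rest; read key, pressed at least 4.2 mm after that, up again (under 1.5 mm) (all of step 1 and value of joint read_key below 0.0015 m and velocity of joint carousel between -0.05 and 0.05 rad/s); the robot touches nothing.
It fails at once if another standard is shifted by more than 25 mm or tipped over (distance of any of standard_amber_center, standard_blue_center from where it was at the start of the episode above 0.025 m or angle between any of standard_amber_center, standard_blue_center's own z axis and vertical above 0.5 rad).
It fails at once if another thing on the bench is shifted by more than 30 mm (distance of any of sample_jar, marker from where it was at the start of the episode above 0.03 m).
It also fails if it takes over 62 s, if anything falls off the work surface, if the arm or the gripper's body presses on something with over 40 N, if the wrist force passes 120 N, or if a joint passes its speed limit or range.

## Working session

There is one attempt and no reset: what is moved stays moved. The work goes in short steps, Python scripts to look and compute and a tool call to move; the robot and the scene stay as the last step left them, time stands still between calls to the robot, and variables do not carry over. Pictures are saved under pics/ and viewed, at most 10 in all, crops included, and the job is handed in when it is done.

Besides the shell and the picture viewer there is one more tool, called after "Emit:" as a command line: name --pt "numbers of a row" for each row, then --argument value for the rest. jog_arm: Moves the arm, as the interface text tells. Its arguments: {"type":"object","properties":{"deltas":{"type":"array"},"newtons":{"type":"number"}},"required":["deltas"]}

```bash
ls; mkdir -p pics
cat > h.py <<'E'
import numpy as np, cv2
from scipy.spatial.transform import Rotation as R
from station import bot
def Rm(a):
    a=np.array(a,float)
    return a if a.shape==(3,3) else R.from_quat(a[[1,2,3,0]]).as_matrix()
def ray(c,uv):
    p=cv2.undistortPoints(np.array(uv,float).reshape(-1,1,2),c["K"],np.array(c["dist_coeffs"],float)).reshape(-1,2)
    return np.array(c["eye"],float),np.c_[p,np.ones(len(p))]@Rm(c["attitude"]).T
def onplane(c,uv,z):
    e,d=ray(c,uv); return e+d*((z-e[2])/d[:,2])[:,None]
def proj(c,P):
    Rc=Rm(c["attitude"]); r=cv2.Rodrigues(Rc.T)[0]; t=-Rc.T@np.array(c["eye"],float)
    return cv2.projectPoints(np.array(P,float).reshape(-1,1,3),r,t,np.array(c["K"],float),np.array(c["dist_coeffs"],float))[0].reshape(-1,2)
def save(c,n): cv2.imwrite("pics/%s.png"%n,cv2.cvtColor(c["img"],cv2.COLOR_RGB2BGR))
E
python3 - <<'E'
from h import *
o=bot.get_obs(); print(o,bot.tip_reach)
a=bot.read_camera("scene");b=bot.read_camera("side")
for c in(a,b): print(c["eye"],c["attitude"],c["K"][0])
im=np.hstack([a["img"],b["img"]]); save(a,"scene0"); save(b,"side0")
E
```

```text
pics
{'t': 0.0, 'q': array([-1.30509671,  0.47779601,  0.02239398,  1.55643973, -0.01151107,
        1.10932333, -0.08305935]), 'joint_vel': array([ 0.00023978,  0.00104033, -0.00069536, -0.00175813, -0.00094127,
       -0.00067619, -0.00032739]), 'joint_torque': array([-1.18390803e-03, -5.96438134e+01,  1.60713807e+00, -2.81204385e+01,
        1.23427444e-02,  9.01942461e-03, -3.35915547e-05]), 'eef_pos': array([0.24631739, 0.6278593 , 0.25233443]), 'tool_rot': array([-9.56850721e-05,  1.85808979e-01,  9.82585456e-01, -9.13777856e-04]), 'contact_force': array([0.18188698, 0.6456937 , 0.03631973]), 'torque': array([-0.03880981,  0.00846787,  0.01419076]), 'grasp_force': 0.0, 'gripper_width': 1.0012896409122658} 0.022
[ 0.98706478 -0.06884938  0.78115892] [-0.2400097   0.77380742  0.55683541 -0.18317138] [392.67585714   0.         278.06296853]
[ 0.02828684 -0.45237517  0.59681376] [-0.42200517  0.82506066 -0.32898304  0.18153979] [384.87368538   0.         274.66212092]
```

View pics/scene0.png

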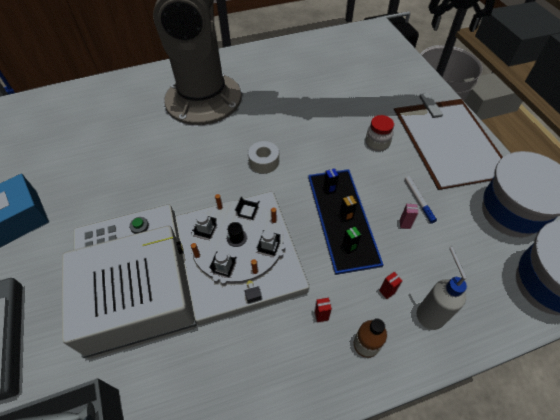

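View pics/side0.png

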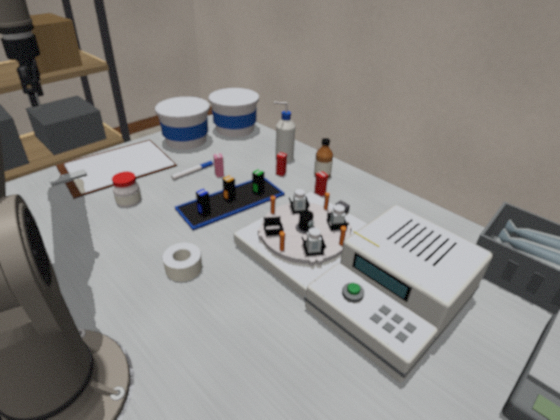

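Scene view: green standard at about (352,238), empty pocket (247,208), black column (235,230), green key (138,224), housing on the left. Side view: green standard (258,182), pocket (272,226), column (305,220), key (353,290). Next I measure these by colour blobs.

```bash
cat > m.py <<'E'
from h import *
def blobs(c,lo,hi,amin=8):
    h=cv2.cvtColor(c["img"],cv2.COLOR_RGB2HSV); m=cv2.inRange(h,lo,hi)
    n,l,s,ce=cv2.connectedComponentsWithStats(m)
    return [(s[i,4],ce[i].round(1),s[i,:4]) for i in range(1,n) if s[i,4]>=amin]
if __name__=="__main__":
    for nm in("scene","side"):
        c=bot.read_camera(nm)
        print(nm,"orange")
        for a,u,bb in blobs(c,(5,150,90),(16,255,255)): print(a,u,bb,onplane(c,u,.0825).round(4)[0])
        print("green")
        for a,u,bb in blobs(c,(50,120,50),(75,255,255)): print(a,u,bb,onplane(c,u,.071).round(4)[0],onplane(c,u,.092).round(4)[0])
        r=(50,180,310,360) if nm=="scene" else (230,170,500,370)
        im=c["img"][r[1]:r[3],r[0]:r[2]]
        im=cv2.resize(im,None,fx=3 if nm=="scene" else 2.9,fy=3 if nm=="scene" else 2.9,interpolation=cv2.INTER_CUBIC)
        save({"img":im},"crop_"+nm)
E
python3 m.py
```

```text
scene orange
11 [217.4 196.1] [216 195   4   3] [ 0.4455 -0.0447  0.0825]
14 [273.5 209.7] [272 208   4   4] [0.521  0.0623 0.0825]
17 [193.1 245.4] [191 244   5   4] [ 0.5524 -0.1209  0.0825]
14 [253.4 261.5] [252 260   4   4] [ 0.6272 -0.0138  0.0825]
green
69 [137.1 221.9] [132 218  11   9] [ 0.4478 -0.2276  0.071 ] [ 0.4638 -0.2229  0.092 ]
38 [355.9 230.7] [352 227   9   9] [0.6213 0.2131 0.071 ] [0.6321 0.2047 0.092 ]
38 [350.1 233.4] [347 229   8   9] [0.6234 0.1987 0.071 ] [0.6342 0.1908 0.092 ]
side orange
156 [324.3 153.8] [318 146  14  15] [0.8156 0.1401 0.0825]
9 [ 60.6 166.7] [ 59 165   4   4] [0.2366 0.5667 0.0825]
9 [ 62. 171.] [ 61 170   3   3] [0.2313 0.5411 0.0825]
21 [225.1 193.9] [224 191   4   7] [0.4811 0.168  0.0825]
37 [326. 199.] [324 192   5  17] [ 0.6434 -0.0087  0.0825]
40 [272.4 203.2] [271 196   4  17] [0.5379 0.0643 0.0825]
61 [342.3 233. ] [340 225   6  19] [ 0.5714 -0.1127  0.0825]
59 [281.5 238.7] [279 231   5  19] [ 0.4646 -0.0389  0.0825]
green
15 [259.6 173.5] [257 172   6   4] [0.6184 0.1968 0.071 ] [0.5949 0.1709 0.092 ]
34 [255.  187.3] [253 184   5   8] [0.5647 0.1549 0.071 ] [0.5433 0.1306 0.092 ]
94 [353.2 288.5] [348 284  12  10] [ 0.472  -0.2167  0.071 ] [ 0.4543 -0.2261  0.092 ]
```

View pics/crop_scene.png

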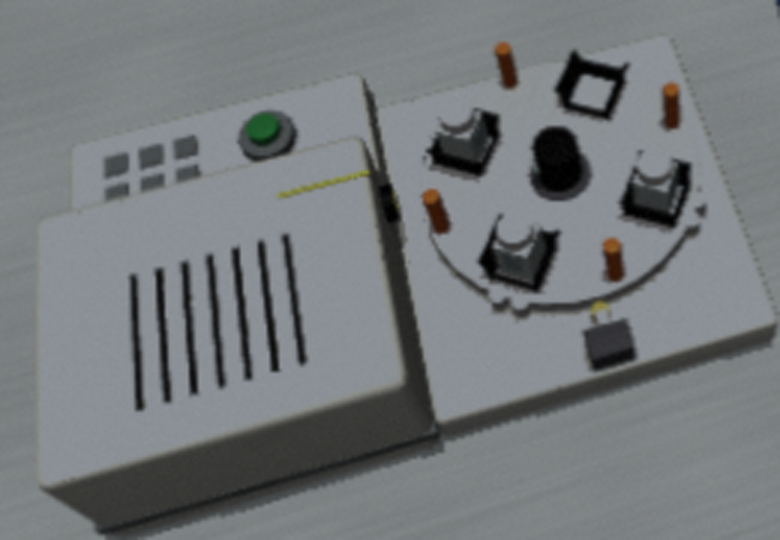

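```bash
cat > m2.py <<'E'
from h import *
c=bot.read_camera("scene"); s=bot.read_camera("side")
f=lambda X,Y:(50+X/3,180+Y/3)
# pins: scene tops
P=[(504,48),(671,90),(431,196),(612,244)]
t=onplane(c,[f(*p) for p in P],.105); print("pintops",t.round(4),t.mean(0))
ax=t.mean(0)[:2]; d=t[:,:2]-ax; print("r",np.linalg.norm(d,axis=1),np.degrees(np.arctan2(d[:,1],d[:,0])))
# side pins: top px = bbox top -> centroid at .0825
S=[(281.5,239.5),(272.4,204),(342.3,234),(326,200)]
t2=onplane(s,S,.0825);print("side",t2.round(4),t2.mean(0))
def ang(a,b,z):
    p=onplane(c,[f(*a),f(*b)],z);v=p[1]-p[0];return np.degrees(np.arctan2(v[1],v[0])),p.round(4).tolist()
print("yellow",ang((278,196),(368,174),.125)); print("front edge",ang((40,218),(358,140),.125))
print("base far",ang((437,430),(775,328),.045)); print("base side",ang((668,38),(775,328),.045)); print("panel front",ang((72,146),(360,76),.07))
pk=onplane(c,[f(592,90)],.06)[0]; print("pocket",pk, np.hypot(*(pk[:2]-ax)),np.degrees(np.arctan2(*(pk[:2]-ax)[::-1])))
g=onplane(c,[(353.2,232)],.071);print("green",g, onplane(s,[(258,173.5)],.071))
im=np.zeros((600,800,3),np.uint8)
im[:, :]=0
a=cv2.resize(c["img"][160:280,295:395],(400,480),interpolation=cv2.INTER_CUBIC); b=cv2.resize(s["img"][140:260,170:270],(400,480),interpolation=cv2.INTER_CUBIC)
save({"img":np.hstack([a,b])},"crop_std")
E
python3 m2.py
```

```text
pintops [[ 0.4631 -0.0442  0.105 ]
 [ 0.5369  0.0582  0.105 ]
 [ 0.5666 -0.1181  0.105 ]
 [ 0.6388 -0.0144  0.105 ]] [ 0.55134091 -0.0296311   0.105     ]
r [0.08944024 0.0890199  0.08982073 0.08877739] [-170.62672569   99.36440834  -80.21039272    9.88859357]
side [[ 0.4628 -0.0407  0.0825]
 [ 0.5357  0.062   0.0825]
 [ 0.5688 -0.1148  0.0825]
 [ 0.6401 -0.0113  0.0825]] [ 0.55184884 -0.0261953   0.0825    ]
yellow (np.float64(87.70712960062535), [[0.5473, -0.2114, 0.125], [0.5496, -0.1527, 0.125]])
front edge (np.float64(87.97408602853051), [[0.514, -0.3631, 0.125], [0.5214, -0.1547, 0.125]])
base far (np.float64(89.21868897240633), [[0.6997, -0.1529, 0.045], [0.7028, 0.0759, 0.045]])
base side (np.float64(-1.4713196918162839), [[0.449, 0.0824, 0.045], [0.7028, 0.0759, 0.045]])
panel front (np.float64(88.20435125616324), [[0.4196, -0.364, 0.07], [0.4263, -0.1514, 0.07]])
pocket [0.48783881 0.01089557 0.06      ] 0.0753321147883198 147.45421866419423
green [[0.6223697  0.20630115 0.071     ]] [[0.61528658 0.19964961 0.071     ]]
```

View pics/crop_std.png

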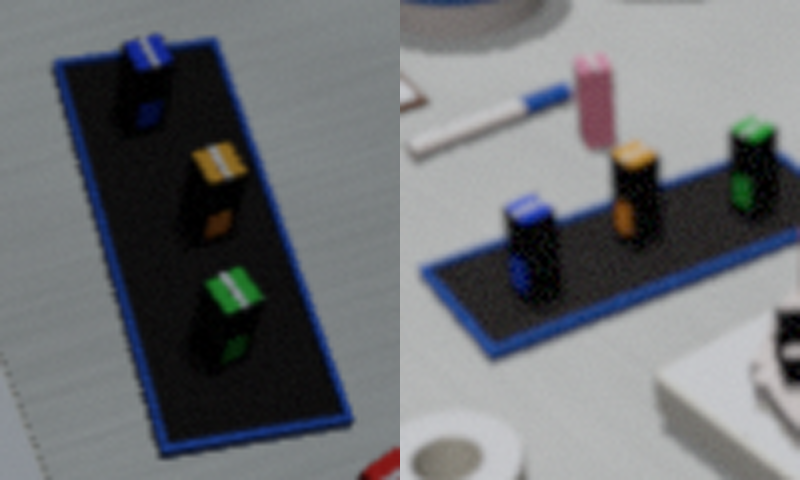

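Run:
```python
from h import *
c=bot.read_camera("scene"); s=bot.read_camera("side")
f=lambda X,Y:(295+X/4,160+Y/4); g=lambda X,Y:(170+(X-400)/4,140+Y/4)
def a(p): v=p[1]-p[0]; return np.degrees(np.arctan2(v[1],v[0]))
for n,L in dict(line=[(221,273),(246,306)],amb=[(211,147),(230,178)],tray=[(58,62),(165,450)],tray2=[(215,42),(350,422)]).items():
    p=onplane(c,[f(*x) for x in L],.015 if 'tray' in n else .071); print(n,a(p),p.round(3).tolist())
print("tops",onplane(c,[f(235,290),f(220,163)],.071).round(4),onplane(s,[g(752,131),g(634,155)],.071).round(4))
w=bot.read_camera("wrist");o=bot.get_obs();print(w["eye"],Rm(w["attitude"])[:,2],Rm(o["tool_rot"]))
```

```text
line 9.955017892316388 [[0.612, 0.204, 0.071], [0.635, 0.208, 0.071]]
amb 3.008232880403461 [[0.534, 0.233, 0.071], [0.557, 0.235, 0.071]]
tray -8.753560649091613 [[0.405, 0.193, 0.015], [0.674, 0.152, 0.015]]
tray2 -8.642061759674833 [[0.422, 0.294, 0.015], [0.692, 0.253, 0.015]]
tops [[0.6239 0.2069 0.071 ]
 [0.5455 0.2335 0.071 ]] [[0.6179 0.2025 0.071 ]
 [0.5411 0.2312 0.071 ]]
[0.18570612 0.65307066 0.37396864] [ 0.24845938 -0.09764419 -0.96370823] [[-9.30927531e-01  3.65203959e-01 -3.02970651e-05]
 [ 3.65203960e-01  9.30927523e-01 -1.17777735e-04]
 [-1.48085235e-05 -1.20707144e-04 -9.99999993e-01]]
```

Emit:
jog_arm --pt "0.026 -0.03 0 0 0 0.04 1" --pt "0.026 -0.03 0 0 0 0.04 1" --pt "0.026 -0.03 0 0 0 0.04 1" --pt "0.026 -0.03 0 0 0 0.04 1" --pt "0.026 -0.03 0 0 0 0.04 1" --pt "0.026 -0.03 0 0 0 0.04 1" --pt "0.026 -0.03 0 0 0 0.04 1" --pt "0.026 -0.03 0 0 0 0.04 1" --pt "0.026 -0.03 0 0 0 0.04 1" --pt "0.026 -0.03 0 0 0 0.04 1"

```text
t: 1.45
eef_pos: [0.5074, 0.3271, 0.2536]
tool_rot: [0.0, -0.014, 1.0, 0.0]
contact_force: [0.0, 0.6, 0.1]
gripper_width: 0.999
grasp_force: 0.0
```

Emit:
jog_arm --pt "0.026 -0.03 0 0 0 0.04 1" --pt "0.026 -0.03 0 0 0 0.04 1" --pt "0.026 -0.03 0 0 0 0.04 1" --pt "0.026 -0.03 0 0 0 0.03 1" --pt "0.01 -0.003 0 0 0 0 1" --pt "0 0 0 0 0 0 1" --pt "0 0 0 0 0 0 1"

```text
t: 2.15
eef_pos: [0.6197, 0.2068, 0.2531]
tool_rot: [-0.0, -0.089, 0.996, 0.0]
contact_force: [-0.5, 0.9, -0.4]
gripper_width: 1.0
grasp_force: 0.0
```

```bash
cat > w.py <<'E'
from h import *
import sys
w=bot.read_camera("wrist");o=bot.get_obs();Ro=Rm(o["tool_rot"])
print("tcp",o["eef_pos"].round(4),"yaw",np.degrees(np.arctan2(Ro[1,1],Ro[0,1])).round(2),"t",o["t"],"F",o["contact_force"].round(1),"w",o["gripper_width"])
save(w,sys.argv[1])
from m import blobs
for a,u,bb in blobs(w,(45,110,50),(80,255,255),20): print(a,u,bb,onplane(w,u,.071).round(4)[0])
E
python3 w.py w1
```

```text
tcp [0.6193 0.2074 0.2532] yaw 100.23 t 2.2 F [ 0.9 -0.1 -0.7] w 1.000510827699483
39 [280.6 171.1] [274 170  13   4] [0.6045 0.2027 0.071 ]
218 [272.8 191.1] [268 180  10  24] [0.6248 0.1987 0.071 ]
222 [287.2 191.1] [283 180  10  24] [0.6224 0.2123 0.071 ]
```

View pics/w1.png

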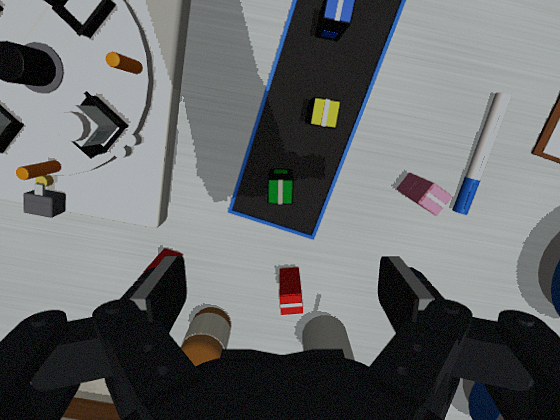

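Wrist view: green top at (280,191), i.e. (0.6236, 0.2055), white line straight up the image, so the tool's yaw suits. The jaws close on the plain faces. Descend and grip.

Emit:
jog_arm --pt "0.0037 -0.002 -0.03 0 0 0 0.8" --pt "0 0 -0.04 0 0 0 0.7" --pt "0 0 -0.04 0 0 0 0.7" --pt "0 0 -0.04 0 0 0 0.7" --pt "0 0 -0.03 0 0 0 0.7" --pt "0 0 -0.009 0 0 0 0.7" --pt "0 0 0 0 0 0 0.7" --pt "0 0 0 0 0 0 0.1" --pt "0 0 0 0 0 0 0.1" --pt "0 0 0 0 0 0 0.1" --newtons 40

```text
t: 3.2
eef_pos: [0.6255, 0.204, 0.0664]
tool_rot: [0.002, -0.088, 0.996, 0.001]
contact_force: [-0.9, -0.6, 5.4]
gripper_width: 0.284
grasp_force: 40.8
```

Emit:
jog_arm --pt "0 0 0 0 0 0 0.1" --pt "0 0 0 0 0 0 0.1" --pt "0 0 0 0 0 0 0.1"

```text
t: 3.5
eef_pos: [0.6255, 0.2041, 0.0664]
tool_rot: [0.002, -0.088, 0.996, 0.001]
contact_force: [-1.5, -1.1, 7.7]
gripper_width: 0.288
grasp_force: 41.2
```

Emit:
jog_arm --pt "0 0 0.02 0 0 0 0.1" --pt "0 0 0.04 0 0 0 0.1" --pt "0 0 0.04 0 0 0 0.1" --pt "0 0 0.04 0 0 0 0.1" --pt "-0.013 -0.019 0.01 0 0 -0.08 0.1" --pt "-0.013 -0.019 0.01 0 0 -0.08 0.1" --pt "-0.013 -0.019 0 0 0 -0.08 0.1" --pt "-0.013 -0.019 0 0 0 -0.08 0.1" --pt "-0.013 -0.019 0 0 0 -0.08 0.1" --pt "-0.013 -0.019 0 0 0 -0.08 0.1"

```text
t: 4.5
eef_pos: [0.5455, 0.0885, 0.2248]
tool_rot: [0.0, 0.153, 0.988, 0.0]
contact_force: [0.9, -0.8, -1.6]
gripper_width: 0.285
grasp_force: 40.2
```

Emit:
jog_arm --pt "-0.013 -0.019 0 0 0 -0.08 0.1" --pt "-0.013 -0.019 0 0 0 -0.08 0.1" --pt "-0.013 -0.019 0 0 0 -0.08 0.1" --pt "-0.013 -0.019 0 0 0 -0.08 0.1" --pt "-0.0025 0 0 0 0 0 0.1" --pt "0 0 0 0 0 0 0.1" --pt "0 0 0 0 0 0 0.1" --pt "0 0 0 0 0 0 0.1"

```text
t: 5.3
eef_pos: [0.4922, 0.0144, 0.2244]
tool_rot: [0.0, 0.306, 0.952, 0.0]
contact_force: [0.3, -0.4, -0.8]
gripper_width: 0.283
grasp_force: 40.2
```

```bash
python3 w.py w2
python3 - <<'E'
from h import *
from m import blobs
w=bot.read_camera("wrist")
for a,u,bb in blobs(w,(5,150,60),(20,255,255),60): print(a,u,bb)
print(proj(w,[[.493,.0138,.06],[.5515,-.028,.1]]).round(0).tolist())
E
```

```text
tcp [0.4921 0.0142 0.2243] yaw 54.36 t 5.35 F [ 0.9 -0.8  0. ] w 0.28413253982205455
372 [282.1 219.6] [268 213  29  14] [0.5117 0.0023 0.071 ]
1145 [265.1 282.3] [253 258  24  51] [ 0.5528 -0.0468  0.071 ]
1143 [298.8 282.6] [287 258  24  51] [ 0.5716 -0.0212  0.071 ]
485 [ 53.2 318.3] [ 40 306  28  25] [ 0.4632 -0.2423  0.071 ]
123 [494.9  85.8] [482  80  27  12]
361 [199.9 211.6] [188 199  25  26]
306 [352.6 210.1] [342 198  23  26]
88 [526.4 322. ] [517 318  23  14]
306 [552.4 362.4] [540 348  20  30]
[[281.0, 193.0], [281.0, 286.0]]
```

View pics/w2.png

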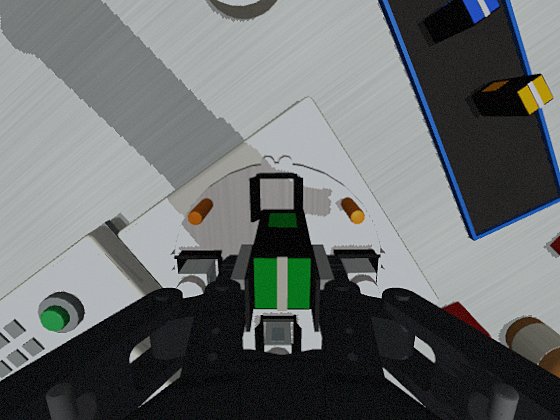

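Run:
```python
from h import *
w=bot.read_camera("wrist")
h=cv2.cvtColor(w["img"],cv2.COLOR_RGB2HSV)
m=cv2.inRange(h,(5,150,60),(20,255,255))
for x0,x1 in((180,220),(335,370)):
    ys,xs=np.nonzero(m[190:230,x0:x1]); u=np.array([xs.mean()+x0,ys.mean()+190]); print("mid",u,onplane(w,u,.0825)[0].round(4))
t=onplane(w,[(194.5,216.5),(357.5,215.5)],.105); print("tops",t.round(4))
v=t[1]-t[0]; print(np.hypot(v[0],v[1]),"pocket bearing",np.degrees(np.arctan2(v[1],v[0]))+90, "mid",t.mean(0))
im=w["img"][160:330,170:390]; save({"img":cv2.resize(im,None,fx=3.5,fy=3.5,interpolation=cv2.INTER_CUBIC)},"w2c")
```

```text
mid [200.16292135 211.55617978] [ 0.4621 -0.0481  0.0825]
mid [352.77993528 210.11326861] [0.5364 0.0577 0.0825]
tops [[ 0.4607 -0.0455  0.105 ]
 [ 0.5339  0.0579  0.105 ]]
0.12676162002238944 pocket bearing 144.71217596195686 mid [0.49730899 0.00621296 0.105     ]
```

View pics/w2c.png

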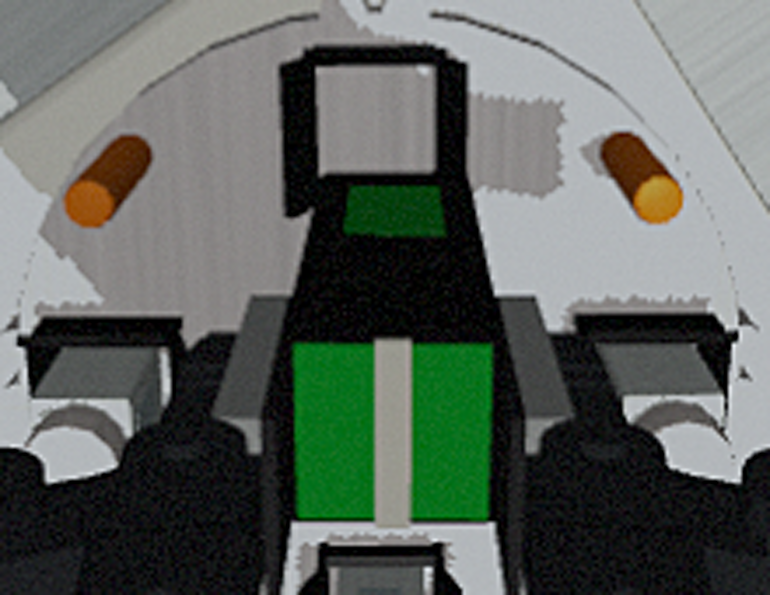

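Run:
```python
from h import *
w=bot.read_camera("wrist");p=bot.get_obs()["eef_pos"]
c=170+393/3.5; r=160+432/3.5
print(p.round(4),"seen",c,r,"pred",proj(w,[[p[0],p[1],.231]]))
# pocket outer wall tops: walls across x at z=.084: left wall outer 282..,right 466 (outer top corners near row 66)
f=lambda X,Y:(170+X/3.5,160+Y/3.5)
print("inner floor corners",onplane(w,[f(317,66),f(437,66),f(317,178),f(437,178)],.06).round(4))
print("outer top L/R",onplane(w,[f(281,66),f(467,66)],.084).round(4), "lip top z.072",onplane(w,[f(305,46),f(447,46)],.072).round(4))
```

```text
[0.4919 0.0138 0.2242] seen 282.2857142857143 283.42857142857144 pred [[278.28274371 289.55771982]]
inner floor corners [[ 0.4719  0.0065  0.06  ]
 [ 0.4898  0.0313  0.06  ]
 [ 0.4958 -0.0113  0.06  ]
 [ 0.5142  0.0142  0.06  ]]
outer top L/R [[0.4643 0.0036 0.084 ]
 [0.4896 0.0389 0.084 ]] lip top z.072 [[0.4649 0.009  0.072 ]
 [0.485  0.0371 0.072 ]]
```

Emit:
jog_arm --pt "0 -0.005 -0.02 0 0 0.005 0.1" --pt "0 0 -0.03 0 0 0 0.1" --pt "0 0 -0.02 0 0 0 0.1" --pt "0 0 -0.006 0 0 0 0.1" --pt "0 0 -0.005 0 0 0 0.1" --pt "0 0 -0.005 0 0 0 0.1" --pt "0 0 0 0 0 0 0.1"

```text
t: 6.2
eef_pos: [0.4919, 0.0085, 0.1385]
tool_rot: [0.0, 0.304, 0.953, 0.0]
contact_force: [0.3, -0.1, -1.2]
gripper_width: 0.284
grasp_force: 40.2
```

Run:
```python
from h import *
a=bot.read_camera("scene")["img"][160:260,180:280];b=bot.read_camera("side")["img"][150:250,230:330]
save({"img":np.hstack([cv2.resize(x,(400,400),interpolation=cv2.INTER_CUBIC) for x in(a,b)])},"ins1")
```

```text
(no output)
```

View pics/ins1.png

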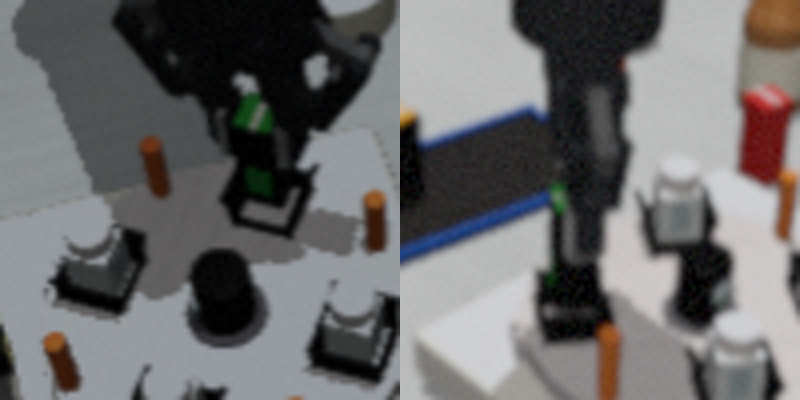

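Crop shows the foot between the pocket's side walls (crop about (258,195) scene, (575,300) side) with no contact force. I go on down gently.

Emit:
jog_arm --pt "0 0 -0.004 0 0 0 0.1" --pt "0 0 -0.004 0 0 0 0.1" --pt "0 0 0 0 0 0 0.1"

```text
t: 6.6
eef_pos: [0.4913, 0.0084, 0.1299]
tool_rot: [-0.0, 0.304, 0.953, -0.0]
contact_force: [0.0, -0.1, -0.9]
gripper_width: 0.288
grasp_force: 40.2
```

Emit:
jog_arm --pt "0 0 -0.004 0 0 0 0.1" --pt "0 0 -0.003 0 0 0 0.1" --pt "0 0 -0.001 0 0 0 0.1" --pt "0 0 0 0 0 0 0.1"

```text
t: 7.0
eef_pos: [0.4915, 0.0084, 0.122]
tool_rot: [-0.0, 0.305, 0.953, -0.0]
contact_force: [0.6, -0.0, -0.5]
gripper_width: 0.291
grasp_force: 40.2
```

Emit:
jog_arm --pt "0 0 -0.001 0 0 0 0.1" --pt "0 0 -0.0005 0 0 0 0.1" --pt "0 0 0 0 0 0 0.1"

```text
t: 7.3
eef_pos: [0.4919, 0.0084, 0.1213]
tool_rot: [0.0, 0.305, 0.952, 0.0]
contact_force: [-0.8, 0.1, 5.0]
gripper_width: 0.284
grasp_force: 40.8
```

Emit:
jog_arm --pt "0 0 0 0 0 0 0.5" --pt "0 0 0 0 0 0 0.5" --pt "0 0 0 0 0 0 0.5" --pt "0 0 0.03 0 0 0 0.5" --pt "0 0 0.04 0 0 0 0.5" --pt "0.008 0.01 0 0 0 -0.13 0.5" --pt "0.008 0.01 0 0 0 -0.13 0.5" --pt "0.008 0.01 0 0 0 -0.13 0.5" --pt "0.01 0.01 0 0 0 -0.13 0.5" --pt "0.01 0.01 0 0 0 -0.13 0.5"

```text
t: 8.3
eef_pos: [0.5359, 0.0588, 0.1907]
tool_rot: [-0.0, 0.595, 0.804, -0.0]
contact_force: [-0.1, 0.7, 0.5]
gripper_width: 0.498
grasp_force: 0.0
```

Emit:
jog_arm --pt "0 0 0 0 0 -0.13 0.5" --pt "0 0 0 0 0 0 0.5" --pt "0 0 0 0 0 0 0.5"

```text
t: 8.6
eef_pos: [0.5354, 0.0583, 0.1906]
tool_rot: [-0.0, 0.642, 0.766, -0.0]
contact_force: [-0.4, 0.2, -0.2]
gripper_width: 0.499
grasp_force: 0.0
```

```bash
python3 w.py w3
python3 - <<'E'
from h import *
c=bot.read_camera("scene")["img"][160:260,180:280]; d=bot.read_camera("side")["img"][150:250,230:330]
w=bot.read_camera("wrist")["img"]
z=[cv2.resize(x,(280,280),interpolation=cv2.INTER_CUBIC) for x in(c,d)]
save({"img":np.hstack([cv2.resize(w,(520,390)),np.vstack(z)[:390]]) if 0 else np.hstack([cv2.resize(w,(500,560)),np.vstack(z)])},"chk3")
E
```

```text
tcp [0.5354 0.0582 0.1907] yaw 10.01 t 8.65 F [-0.  -0.7  0.5] w 0.49638920191433183
38 [199.2 250.2] [193 242  14  16] [0.4784 0.0112 0.071 ]
54 [192.5 273.2] [188 267  10  13] [ 0.4751 -0.0101  0.071 ]
38 [179.8 285. ] [174 281  12  10] [ 0.4657 -0.0228  0.071 ]
```

View pics/chk3.png

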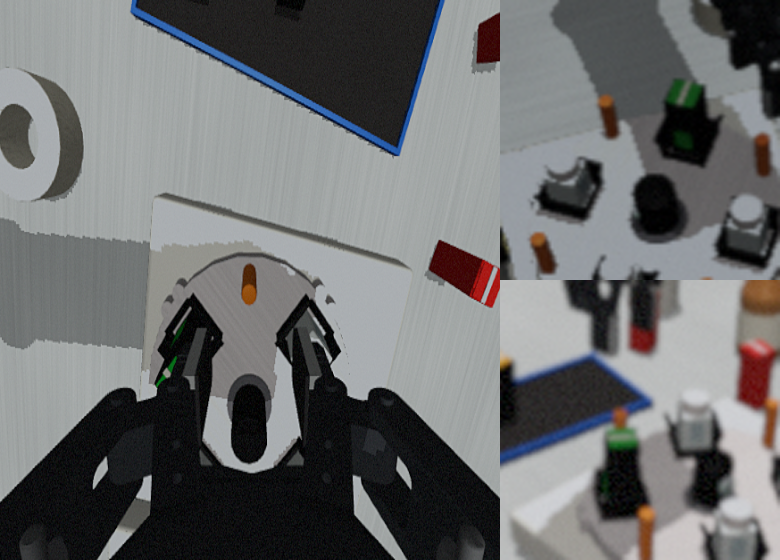

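Chk3: the green standard stands down in the pocket (scene inset (687,120)); the pin (250,290) lies centred between the jaws. Descend over the pin and narrow the jaws round it.

Emit:
jog_arm --pt "0 0 -0.03 0 0 0 0.5" --pt "0 0 -0.03 0 0 0 0.5" --pt "0 0 -0.02 0 0 0 0.5" --pt "0 0 -0.01 0 0 0 0.4" --pt "0 0 0 0 0 0 0.2" --pt "0 0 0 0 0 0 0.2" --pt "0 0 0 0 0 0 0.2" --newtons 20

```text
t: 9.5
eef_pos: [0.5363, 0.0584, 0.1018]
tool_rot: [0.0, 0.644, 0.765, 0.001]
contact_force: [-0.4, -0.6, 0.6]
gripper_width: 0.201
grasp_force: 0.3
```

Run:
```python
import numpy as np
c=np.array([.550,-.030]);a=np.radians(np.r_[99.6:218.4:21j,221,223,224.2])
p=c+.09*np.c_[np.cos(a),np.sin(a)]
for i,d in enumerate(np.diff(p,axis=0)): print(i,d.round(4).tolist(),np.diff(a)[i].round(4))
```

```text
0 [-0.0091, -0.002] 0.1037
1 [-0.0088, -0.003] 0.1037
2 [-0.0085, -0.0039] 0.1037
3 [-0.008, -0.0047] 0.1037
4 [-0.0075, -0.0055] 0.1037
5 [-0.0069, -0.0063] 0.1037
6 [-0.0062, -0.007] 0.1037
7 [-0.0055, -0.0076] 0.1037
8 [-0.0047, -0.0081] 0.1037
9 [-0.0038, -0.0085] 0.1037
10 [-0.0029, -0.0089] 0.1037
11 [-0.002, -0.0091] 0.1037
12 [-0.001, -0.0093] 0.1037
13 [-0.0, -0.0093] 0.1037
14 [0.0009, -0.0093] 0.1037
15 [0.0019, -0.0091] 0.1037
16 [0.0028, -0.0089] 0.1037
17 [0.0037, -0.0085] 0.1037
18 [0.0046, -0.0081] 0.1037
19 [0.0054, -0.0076] 0.1037
20 [0.0026, -0.0031] 0.0454
21 [0.0021, -0.0023] 0.0349
22 [0.0013, -0.0014] 0.0209
```

Emit:
jog_arm --pt "-0.0091 -0.002 0 0 0 0.104 0.2" --pt "-0.0088 -0.003 0 0 0 0.104 0.2" --pt "-0.0085 -0.0039 0 0 0 0.104 0.2" --pt "-0.008 -0.0047 0 0 0 0.104 0.2" --pt "-0.0075 -0.0055 0 0 0 0.104 0.2" --pt "-0.0069 -0.0063 0 0 0 0.104 0.2" --pt "-0.0062 -0.007 0 0 0 0.104 0.2" --pt "-0.0055 -0.0076 0 0 0 0.104 0.2" --pt "-0.0047 -0.0081 0 0 0 0.104 0.2" --pt "-0.0038 -0.0085 0 0 0 0.104 0.2"

```text
t: 10.5
eef_pos: [0.4673, 0.0019, 0.1019]
tool_rot: [0.001, 0.176, 0.984, 0.0]
contact_force: [0.7, 2.2, 0.2]
gripper_width: 0.2
grasp_force: 0.6
```

Emit:
jog_arm --pt "-0.0029 -0.0089 0 0 0 0.104 0.2" --pt "-0.002 -0.0091 0 0 0 0.104 0.2" --pt "-0.001 -0.0093 0 0 0 0.104 0.2" --pt "0 -0.0093 0 0 0 0.104 0.2" --pt "0.0009 -0.0093 0 0 0 0.104 0.2" --pt "0.0019 -0.0091 0 0 0 0.104 0.2" --pt "0.0028 -0.0089 0 0 0 0.104 0.2" --pt "0.0037 -0.0085 0 0 0 0.104 0.2" --pt "0 0 0 0 0 0 0.2"

```text
t: 11.4
eef_pos: [0.4712, -0.0719, 0.1019]
tool_rot: [0.001, -0.234, 0.972, -0.001]
contact_force: [-0.1, 0.0, 1.0]
gripper_width: 0.199
grasp_force: 0.0
```

```bash
cat > pins.py <<'E'
from m import *
for nm,z in(("scene",.1035),("side",.0825)):
    c=bot.read_camera(nm)
    for a,u,bb in blobs(c,(5,150,70),(16,255,255)):
        p=onplane(c,u,z)[0,:2]; d=p-[.5513,-.0285]; 
        if .075<np.hypot(*d)<.105: print(nm,a,u,p.round(4),np.hypot(*d).round(4),np.degrees(np.arctan2(d[1],d[0])).round(1))
    for a,u,bb in blobs(c,(45,110,40),(80,255,255)): print(nm,"green",a,u,onplane(c,u,.126).round(4)[0])
print(bot.get_obs()["eef_pos"],bot.get_obs()["contact_force"])
E
python3 pins.py
```

```text
scene 13 [206.6 202.2] [ 0.4701 -0.0711] 0.0917 -152.3
scene 15 [265.4 201.6] [0.5094 0.0485] 0.0876 118.5
scene 19 [200.4 255.2] [ 0.5917 -0.11  ] 0.091 -63.6
scene 18 [265.3 254.2] [0.6302 0.011 ] 0.0882 26.6
scene green 44 [197.3 218.5] [ 0.5209 -0.0975  0.126 ]
scene green 80 [137.1 222.2] [ 0.4903 -0.2154  0.126 ]
scene green 46 [196.5 224.5] [ 0.5346 -0.1019  0.126 ]
side 17 [267.  215.8] [0.4957 0.0376] 0.0864 130.0
side 40 [346.4 228.2] [ 0.5907 -0.1088] 0.0895 -63.8
side 71 [294.5 244.5] [ 0.4712 -0.0693] 0.0899 -153.0
side green 27 [330.6 222.4] [ 0.5346 -0.1051  0.126 ]
side green 18 [324.6 226.3] [ 0.5162 -0.1049  0.126 ]
side green 69 [326.7 243.1] [ 0.4805 -0.1398  0.126 ]
side green 97 [353.4 288.5] [ 0.4259 -0.2415  0.126 ]
[ 0.47050033 -0.07066197  0.10143358] [ 0.02131341  0.5751351  -0.33574126]
```

Emit:
jog_arm --pt "0.0046 -0.0081 0 0 0 0.104 0.2" --pt "0.0054 -0.0076 0 0 0 0.104 0.2" --pt "0.0026 -0.0031 0 0 0 0.045 0.2" --pt "0.0021 -0.0023 0 0 0 0.035 0.2" --pt "0 0 0 0 0 0 0.2" --pt "0 0 0 0 0 0 0.2"

```text
t: 12.1
eef_pos: [0.4848, -0.0912, 0.101]
tool_rot: [0.0, -0.371, 0.929, -0.0]
contact_force: [-1.5, 0.7, 0.2]
gripper_width: 0.201
grasp_force: 0.0
```

```bash
python3 pins.py
```

```text
scene 13 [255.8 195.8] [0.488  0.0334] 0.0886 135.6
scene 19 [273.2 244.8] [0.6152 0.032 ] 0.0879 43.4
scene 21 [210.2 262.1] [ 0.6126 -0.095 ] 0.0905 -47.3
scene green 80 [137.1 222.1] [ 0.4901 -0.2153  0.126 ]
scene green 42 [196.9 227.6] [ 0.542  -0.1026  0.126 ]
scene green 51 [198.2 233.7] [ 0.5567 -0.103   0.126 ]
side 30 [264.5 218. ] [0.4862 0.0355] 0.0913 135.5
side 50 [346.5 219.1] [ 0.6166 -0.0895] 0.0893 -43.0
side 71 [307.6 246.7] [ 0.4856 -0.0917] 0.0912 -136.1
side green 13 [326.6 218.6] [ 0.5383 -0.0917  0.126 ]
side green 49 [335.4 238.8] [ 0.5022 -0.1431  0.126 ]
side green 97 [353.4 288.4] [ 0.426  -0.2414  0.126 ]
[ 0.48465743 -0.09129778  0.10091357] [0.14321566 0.50986436 0.30358599]
```

Emit:
jog_arm --pt "0 0 0 0 0 0 0.4" --pt "0 0 0 0 0 0 0.4" --pt "0 0 0.03 0 0 0 0.4" --pt "0 0 0.04 0 0 0 0.4" --pt "0 0 0.03 0 0 0 0" --pt "-0.008 -0.033 0.01 0 0 0 0" --pt "-0.008 -0.033 0.01 0 0 0 0" --pt "-0.005 -0.033 0 0 0 0 0" --pt "-0.005 -0.034 0 0 0 0 0" --pt "0 0 0 0 0 0 0"

```text
t: 13.2
eef_pos: [0.4572, -0.2298, 0.2209]
tool_rot: [-0.001, -0.368, 0.93, -0.001]
contact_force: [-1.1, 0.2, -0.2]
gripper_width: 0.0
grasp_force: 0.0
```

Emit:
jog_arm --pt "0 0 0 0 0 0 0" --pt "0 0 0 0 0 0 0"

```text
t: 13.4
eef_pos: [0.459, -0.2234, 0.2207]
tool_rot: [0.0, -0.372, 0.928, 0.0]
contact_force: [-0.4, 1.0, -0.2]
gripper_width: 0.004
grasp_force: 0.0
```

```bash
python3 pins.py; python3 w.py w4
python3 - <<'E'
from h import *
from m import blobs
w=bot.read_camera("wrist")
for a,u,bb in blobs(w,(45,110,40),(80,255,255),40): print(a,u,bb,"key z.092",onplane(w,u,.092)[0].round(4),"std .126",onplane(w,u,.126)[0].round(4))
for a,u,bb in blobs(w,(5,150,60),(20,255,255),60): print("pin",a,u,onplane(w,u,.0825)[0].round(4))
c=bot.read_camera("scene")["img"][180:270,120:290]
save({"img":np.vstack([cv2.resize(w["img"],(400,300)),cv2.resize(c,(400,212),interpolation=cv2.INTER_CUBIC)])if 0 else np.hstack([cv2.resize(w["img"],(400,300)),cv2.resize(c,(400,300),interpolation=cv2.INTER_CUBIC)])},"chk4")
E
```

```text
scene 13 [255.8 195.8] [0.488  0.0334] 0.0886 135.6
scene 16 [197.8 210.7] [ 0.4858 -0.0935] 0.0923 -135.2
scene 20 [273.  244.9] [0.6152 0.0315] 0.0877 43.2
scene 20 [210.1 262. ] [ 0.6123 -0.0952] 0.0904 -47.5
scene green 70 [136.8 221.9] [ 0.4894 -0.2159  0.126 ]
scene green 35 [197. 227.] [ 0.5407 -0.1021  0.126 ]
scene green 48 [198.1 233. ] [ 0.5551 -0.1029  0.126 ]
side 24 [304.5 194.9] [0.6184 0.0373] 0.094 44.4
side 31 [264.5 217.7] [0.487  0.0363] 0.0913 134.8
side 22 [346.2 223.9] [ 0.6024 -0.0995] 0.0874 -54.3
side 44 [307.2 246.8] [ 0.4848 -0.0914] 0.0915 -136.6
side green 20 [334.7 216. ] [ 0.5573 -0.0974  0.126 ]
side green 46 [330.7 221.3] [ 0.5375 -0.103   0.126 ]
side green 50 [335.6 238.8] [ 0.5024 -0.1434  0.126 ]
side green 98 [353.4 288.7] [ 0.4255 -0.2418  0.126 ]
[ 0.45913802 -0.22327722  0.2207427 ] [ 0.1652278  -0.05384995 -0.02475275]
tcp [ 0.4591 -0.2234  0.2207] yaw 133.73 t 13.55 F [-0.1  0.4 -0.6] w -0.003297328235749249
605 [279.6 202.3] [266 189  28  27] [ 0.4656 -0.2217  0.071 ]
634 [279.7 201.8] [266 188  28  28] key z.092 [ 0.4611 -0.2258  0.092 ] std .126 [ 0.4545 -0.2318  0.126 ]
```

View pics/chk4.png

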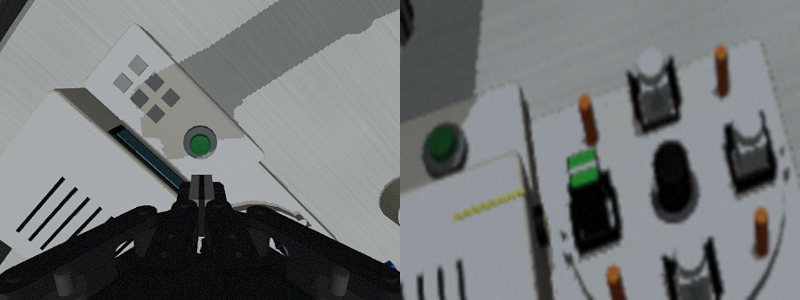

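Chk4 left (wrist): key at about (200,144), slightly ahead of the closed fingertips. Right (scene): standard upright in its pocket facing the housing, white line parallel to the yellow light-path line. I check the home angle against the click roller and the housing's line numerically.

Run:
```python
from h import *
c=bot.read_camera("scene"); ax=np.array([.5513,-.0296])
f=lambda X,Y:(50+X/3,180+Y/3)
for z in (.055,.06):
  for n,p in dict(roller=(600,306),block=(610,342),pairA=(509,304),pairB=(695,219)).items():
    q=onplane(c,[f(*p)],z)[0,:2]-ax; print(z,n,np.hypot(*q).round(4),np.degrees(np.arctan2(q[1],q[0])).round(1))
# yellow line, fitted in full picture
h=cv2.cvtColor(c["img"],cv2.COLOR_RGB2HSV); m=cv2.inRange(h,(22,120,100),(34,255,255)); m[:,:130]=0;m[:,185:]=0;m[:220]=0;m[260:]=0
ys,xs=np.nonzero(m); p=onplane(c,np.c_[xs,ys],.125)[:,:2]; vx,vy,x0,y0=cv2.fitLine(p.astype(np.float32),cv2.DIST_HUBER,0,1e-4,1e-4).ravel()
k=np.degrees(np.arctan2(vy,vx))%180; d=np.array([vx,vy]); print(len(xs),"yellow ang",k,"axis offset from line",np.cross(d,ax-[x0,y0]))
# direction from axis to the line's points
q=p-ax; print("bearing of line pts", np.degrees(np.arctan2(q[:,1],q[:,0])).mean(), np.hypot(*q.T).min(),np.hypot(*q.T).max())
```

```text
0.055 roller 0.1035 -0.7
0.055 block 0.1301 -0.9
0.055 pairA 0.1015 -35.3
0.055 pairB 0.1006 52.2
0.06 roller 0.1058 -0.8
0.06 block 0.1322 -1.0
0.06 pairA 0.1034 -34.5
0.06 pairB 0.1016 50.8
19 yellow ang 89.175705 axis offset from line -0.0027005567538718176
bearing of line pts -91.88727654289072 0.12407627117258288 0.1771003869354349<stdin>:10: DeprecationWarning: Arrays of 2-dimensional vectors are deprecated. Use arrays of 3-dimensional vectors instead. (deprecated in NumPy 2.0)
```

Home confirmed: roller bearing -0.8°, so the pocket should sit at -90.8°; it measures -91.0°. Now the key.

Emit:
jog_arm --pt "0 -0.0015 -0.03 0 0 0 0" --pt "0 0 -0.03 0 0 0 0" --pt "0 0 -0.03 0 0 0 0" --pt "0 0 -0.01 0 0 0 0" --pt "0 0 -0.005 0 0 0 0" --pt "0 0 -0.003 0 0 0 0" --pt "0 0 0 0 0 0 0"

```text
t: 14.4
eef_pos: [0.4595, -0.2264, 0.1136]
tool_rot: [0.001, -0.372, 0.928, -0.001]
contact_force: [0.3, -0.3, -0.2]
gripper_width: -0.001
grasp_force: 0.0
```

Emit:
jog_arm --pt "0 0 -0.002 0 0 0 0" --pt "0 0 -0.001 0 0 0 0" --pt "0 0 0 0 0 0 0"

```text
t: 14.7
eef_pos: [0.4597, -0.2265, 0.1105]
tool_rot: [0.001, -0.371, 0.928, -0.001]
contact_force: [0.8, 0.9, 1.5]
gripper_width: 0.001
grasp_force: 1.2
```

Emit:
jog_arm --pt "0 0 -0.002 0 0 0 0" --pt "0 0 -0.001 0 0 0 0" --pt "0 0 0 0 0 0 0"

```text
t: 15.0
eef_pos: [0.4597, -0.2266, 0.1079]
tool_rot: [0.001, -0.371, 0.928, -0.001]
contact_force: [-0.6, -0.3, 11.2]
gripper_width: -0.0
grasp_force: 5.9
```

Emit:
jog_arm --pt "0 0 -0.0015 0 0 0 0" --pt "0 0 0 0 0 0 0" --pt "0 0 0 0 0 0 0"

```text
t: 15.3
eef_pos: [0.4598, -0.2266, 0.1076]
tool_rot: [0.001, -0.371, 0.929, -0.001]
contact_force: [-5.3, 2.9, 25.5]
gripper_width: -0.001
grasp_force: 12.7
```

Emit:
jog_arm --pt "0 0 0.005 0 0 0 0" --pt "0 0 0.02 0 0 0 0" --pt "0 0 0.04 0 0 0 0" --pt "0 0 0.04 0 0 0 0" --pt "-0.02 0 0.02 0 0 0 0" --pt "0 0 0 0 0 0 0" --pt "0 0 0 0 0 0 0" --pt "0 0 0 0 0 0 0"

```text
t: 16.1
eef_pos: [0.4384, -0.2257, 0.2289]
tool_rot: [-0.001, -0.372, 0.928, 0.001]
contact_force: [-0.2, -0.7, -0.9]
gripper_width: -0.003
grasp_force: 0.0
```

```bash
python3 pins.py | grep scene; python3 -c "
from station import bot
o=bot.get_obs();print(o['contact_force'],o['joint_vel'].round(3));print(bot.hand_in())"
```

```text
scene 14 [255.7 196. ] [0.4884 0.0331] 0.088 135.6
scene 16 [197.9 210.7] [ 0.4859 -0.0933] 0.0921 -135.3
scene 18 [273.2 244.7] [0.6149 0.032 ] 0.0878 43.6
scene 20 [210.1 262. ] [ 0.6123 -0.0952] 0.0904 -47.5
scene green 77 [137.2 222.1] [ 0.4901 -0.2151  0.126 ]
scene green 34 [196.9 227.1] [ 0.5408 -0.1024  0.126 ]
scene green 48 [198.1 233. ] [ 0.5551 -0.1029  0.126 ]
[0.58816837 1.32711738 0.37724568] [-0.001 -0.001  0.001 -0.004 -0.001  0.001  0.001]
the job is handed in; nothing more can be done
None
```

I handed the job in at about 16 s of robot time, and no verdict came back: the green standard is fully down in the pocket with its windows on the light path, the carousel measures within about 0.2° of its click stop, and the read key was pressed until it stopped moving at about 25 N, then let go.

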